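# Stack a flange under its hold-down frame on the pinned measuring fixture

### The job

Set up the measuring fixture for the microscope: onto the two dowel pins of the dark fixture base put, from the bottom up, the thick plain riser plate, then the narrow flange with its boss up, then the windowed hold-down frame, each with its holes over the pins and fully down, flat on the one below. Last set the brass ring weight flat and centred over the frame's window, between the pins, and let go of everything. Do not disturb the loupe, the jar and the lens cap that stand among the parts.

Things in the scene. Friction and masses are not known exactly. Their poses are not given: they have to be found in the camera images.
- fixture_base: The target. Flat dark steel block, 150 x 70 x 20 mm, fixed to the table, with two bright upright dowel pins. Origin: centre of its underside, on the table; z up, x along its length. The pins stand at x = +48 and -48 mm, y = 0; each is 8 mm in diameter, straight to 44 mm above the block's top, with a tapered nose (2.4 mm wide at its end) up to 52 mm above the block's top (72 mm above the table).
- riser: Loose thick plain aluminium plate, 124 x 50 x 16 mm, about 250 g, with only two 10 mm through holes at x = +48 and -48 mm, y = 0. Lies flat on the table. Origin: centre of its underside; x along its length, z up. It fits either way round.
- flange: Loose narrow steel part, the one to be measured: a 120 x 34 x 12 mm plate, about 250 g, with two 10 mm through holes at x = +48 and -48 mm, y = 0, and a round boss (26 mm diameter, 10 mm high) in the middle of its top. Lies flat, boss up. Origin: centre of its underside; x along its length, z up. It fits either way round.
- cover: Loose aluminium hold-down frame, 124 x 50 x 14 mm, about 180 g: a plate with a square 34 mm window through its middle and two 10 mm through holes at x = +48 and -48 mm, y = 0. Lies flat. Origin: centre of its underside; x along its length, z up. It fits either way round, and its window goes over the flange's boss.
- weight_ring: Loose brass ring (a weight), 56 mm outer and 28 mm inner diameter, 24 mm high, about 350 g, lying flat. Origin: centre of its underside; z up along its axis.
- loupe: Bystander: small black waisted eye loupe standing upright, 34 mm diameter at most, 34 mm high. Origin: centre of its underside. Not to be disturbed.
- oil_jar: Bystander: little amber glass jar with a white cap, standing upright, 30 mm diameter, 42 mm high. Origin: centre of its underside. Not to be disturbed.
- lens_cap: Bystander: grey stepped round lens cap, 32 mm diameter, 20 mm high. Origin: centre of its underside. Not to be disturbed.
Things that resemble listed ones, but are neither listed nor needed, are in the scene too. Leave any green look-alike of the flange alone.

How it is judged:
By the outcome, as a careful person would: the job done as asked, in the order asked, and still so for the second after the job is handed in, with the robot touching nothing.
It also fails if it takes over 120 s, if anything falls off the work surface, if the arm or the gripper's body presses on something with over 40 N, if the wrist force passes 120 N, or if a joint passes its speed limit or range.

### The arm

A 7-joint arm with a two-finger parallel gripper is mounted at the origin on the work surface. World frame = base frame: x ahead of the robot, y to its left, z up, the work surface at z = 0. Lengths are in mm, angles in rad, forces in N, time in s.
With the tool pointing down it reaches from about 425 to 950 mm from the base axis. Payload 16.7 kg.
Tool frame: the origin (TCP) lies on the centre line of the jaws, within the pads' length; the fingertips stand 22 mm ahead of it and the grasp point (between the pads) lies 3 mm ahead of it; z points along the fingers, y is the line along which they close (so a half turn about z gives the same grasp; the last joint's range is limited). The gripper opens to 94 mm and grips with 3 to 60 N. Pads are 16 mm wide; open, the fingers measure 119 mm over their backs; the gripper's body (75 mm by 177 mm) begins 78 mm behind the grasp point.
Start: joints at [-1.339, 0.426, 0.074, 1.606, -0.034, 1.111, -0.067], TCP at [251.501, 626.357, 227.467] pointing down, gripper open.
Joint ranges: [-2.85, 2.85], [-0.5, 2.14], [-1.23, 1.37], [0.21, 2.46], [-1.02, 4.16], [0.16, 2.05], [-2.73, 2.73]. Speed limits (rad/s): [1.89, 1.89, 2.39, 2.39, 3.01, 3.01, 3.01].

### API

Orientations are given as a rotation vector (axis times angle).
In Python, from bench import bot gives the robot as it stands. The module is installed in compiled form; this text tells all that it offers.
- The arm moves only by the tool move_arm, never from a script. Its argument "plan" is a list of rows, each a list of 6 numbers: the shift along the tool's x, y, z in units of 40 mm (1.0 is 40 mm), then the turn, a rotation vector about the tool's x, y, z in units of 5 degrees (1.0 is 5 degrees). A call has 1 to 10 rows; each row shifts and turns the commanded pose from where the row before left it, along the tool's axes as they then stand; what a row does not reach is not made up. A row lasts 1/12 s, in which the tool goes at most 41.7 mm and 7.16 degrees, less where a joint would pass 70% of its speed; a pose out of reach is approached as far as the arm can. A call is refused whole if a number of a shift passes 1 or a number of a turn 1, either way. A call with a gripper value outside its range is refused whole. "grip" is the finger opening in mm, from 0 to 94, set as the call begins (left out, the last holds). The fingers move at their own pace and stop on an object; "force" is the grip in N (left out, the last holds). Time passes only in rows, so rows that do not move let the fingers close. It gives the time, the measured TCP pose, the force, the opening and the grip force at its end, in the units of the state.
- bot.observe(): the state, without advancing time (a new reading comes with each control period).
- bot.camera(name): name is "side" or "top" or "wrist"; returns a dict with "color" (400x640x3 uint8, red, green, blue), "depth" (400x640 float32, mm along the optical axis (not along the pixel's ray), 0 where there is no reading), "K" (3x3 intrinsics, pixels), "k1" (the pictures are not rectified: a ray, as slopes to the right and down, at radius r is drawn at 1 + k1 r^2 times it, then the intrinsics apply), "R" (3x3) and "t" (3): a world point X has camera coordinates R X + t. Camera axes: x right, y down, z forward; pixel columns grow to the right and rows downward; lengths in mm; the calibration is good to about 2 mm. A picture is of the moment at which its call begins.
- bot.finish_job(): hands the job in; it is judged then, once.
The state is a dict: "time_s": time; "joint_positions": joint angles; "joint_vel": joint speeds; "joint_efforts": joint torques, N m; "tool_pos": TCP position; "tcp_rot": TCP orientation; "wrist_force": force on the tool from outside, world axes, zero at the start; "wrist_torque": the same for the moment, N m; "width": finger opening in mm; "finger_force": force on a finger pad.
Only numpy, scipy, OpenCV 4.12 (cv2) and the standard library are available. Lean on these libraries where they do the work, as an engineer would, in place of code of your own. Each camera call takes 0.05 s, during which the arm holds its last target. There are 200 camera calls.

## Working session

There is one attempt and no reset: what is moved stays moved. The work goes in short steps, Python scripts to look and compute and a tool call to move; the robot and the scene stay as the last step left them, time stands still between calls to the robot, and variables do not carry over. Pictures are saved under pics/ and viewed, at most 14 in all, crops included, and the job is handed in when it is done.

Besides the shell and the picture viewer there is one more tool, called after "Request:" by a JSON object that holds its "fn" and its "kwargs". move_arm: Moves the arm, as the interface text tells. Its arguments: {"type":"object","properties":{"plan":{"type":"array"},"grip":{"type":"number"},"force":{"type":"number"}},"required":["plan"]}

```bash
mkdir -p pics; cat > h.py <<'E'
import numpy as np,cv2
from bench import bot
def snap(n,f):
    c=bot.camera(n); np.savez('/tmp/'+f,**{k:np.array(v) for k,v in c.items()})
    cv2.imwrite('pics/%s.png'%f,c['color'][:,:,::-1]); return c
def load(f): return np.load('/tmp/'+f+'.npz')
def rays(c,uv):
    K=c['K']; uv=np.atleast_2d(np.float64(uv))
    n=cv2.undistortPoints(uv.reshape(-1,1,2),K,np.array([float(c['k1']),0,0,0])).reshape(-1,2)  # cv2 model x*(1+k1 r^2)
    d=np.c_[n,np.ones(len(n))]@c['R']; o=-c['R'].T@c['t']; return o,d
def onz(c,uv,z):
    o,d=rays(c,uv); return o+d*((z-o[2])/d[:,2])[:,None]
def proj(c,X):
    p=np.atleast_2d(X)@c['R'].T+c['t']; s=p[:,:2]/p[:,2:]; s=s*(1+float(c['k1'])*(s**2).sum(1))[:,None]
    return s@c['K'][:2,:2].T+c['K'][:2,2]
def cloud(c):
    v,u=np.mgrid[:400,:640]; o,d=rays(c,np.c_[u.ravel(),v.ravel()])
    return (o+d*c['depth'].ravel()[:,None]).reshape(400,640,3)
E
python3 - <<'E'
from h import *
for n in ['side','top','wrist']:
    c=snap(n,n+'0'); print(n,c['K'].tolist(),c['k1'],(-c['R'].T@c['t']).round(),c['R'].round(3).tolist())
print(bot.observe())
E
```

```text
side [[428.24494482273775, 0.0, 323.6614439849099], [0.0, 428.24494482273775, 200.13187889216232], [0.0, 0.0, 1.0]] -0.06345164925797563 [  22. -599.  861.] [[0.74, -0.672, 0.019], [-0.49, -0.559, -0.669], [0.46, 0.486, -0.743]]
top [[409.15000414947406, 0.0, 320.53014707996306], [0.0, 409.15000414947406, 198.6063138342044], [0.0, 0.0, 1.0]] -0.07452403300637635 [ 461.  -11. 1154.] [[0.026, -0.999, 0.028], [-0.998, -0.028, -0.063], [0.063, -0.027, -0.998]]
wrist [[290.22894207064724, 0.0, 317.9039211189206], [0.0, 290.22894207064724, 199.4561524171801], [0.0, 0.0, 1.0]] -0.0020330662913076803 [184. 652. 383.] [[0.371, 0.928, -0.001], [0.899, -0.36, 0.249], [0.231, -0.093, -0.968]]
{'time_s': 0.15, 'joint_positions': array([-1.33850482,  0.42657166,  0.07386674,  1.60643388, -0.03411016,
        1.11078876, -0.06710787]), 'joint_vel': array([ 0.00015282, -0.00117853,  0.00029125, -0.0029679 ,  0.00019699,
       -0.00030972,  0.00108094]), 'joint_efforts': array([ 3.90409929e-03, -9.36278772e+01,  3.66893850e+00, -4.54425144e+01,
       -4.88404802e-02,  1.79280440e-02,  1.57191039e-04]), 'tool_pos': array([251.40376888, 626.10897319, 226.95943212]), 'tcp_rot': array([-5.96139039e-01, -3.08438493e+00,  1.46696295e-03]), 'wrist_force': array([ 0.6764704 , -0.54804743,  0.16534968]), 'wrist_torque': array([-0.0389098 , -0.01647473, -0.01545258]), 'finger_force': 0.0, 'width': 94.48031485161565}
```

View pics/top0.png

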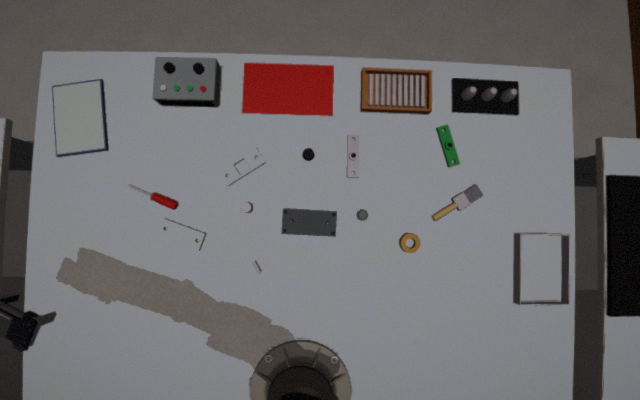

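View pics/side0.png

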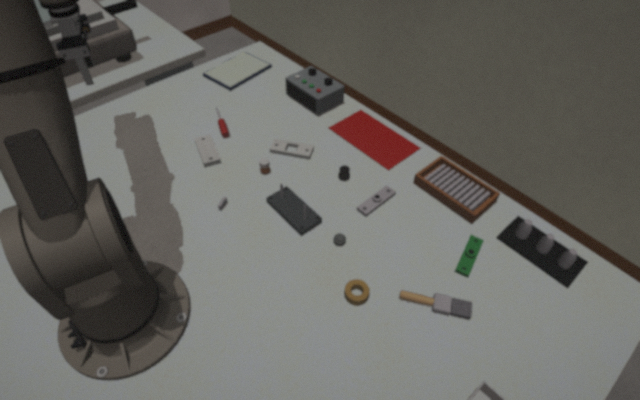

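The top view shows the base at (309,222), riser (185,233), cover (245,166), flange (353,157), ring (410,243), jar (249,207), loupe (308,154) and lens cap (362,214). The green look-alike is at (448,146). The side view agrees.

```bash
cat >> h.py <<'E'
from scipy.spatial.transform import Rotation as Ro
def delta(target,yaw=None,s=None):
    """target TCP, yaw=world angle of tool y (closing) axis mod pi; prints shift in tool axes (units) and turn (units)"""
    s=s or bot.observe(); R=Ro.from_rotvec(s['tcp_rot']); M=R.as_matrix()
    d=np.array(target)-s['tool_pos']; print('tcp',s['tool_pos'].round(1),'yaw_y',round(np.degrees(np.arctan2(M[1,1],M[0,1])),2),'z',M[:,2].round(4),'t',round(s['time_s'],2),'j7',round(s['joint_positions'][6],2))
    print(' shift units',(d@M/40).round(3))
    if yaw is not None:
        cur=np.degrees(np.arctan2(M[1,1],M[0,1])); dy=(yaw-cur+90)%180-90
        x=np.array([np.sin(np.radians(cur+dy)),-np.cos(np.radians(cur+dy)),0]);y=np.array([np.cos(np.radians(cur+dy)),np.sin(np.radians(cur+dy)),0])
        T=np.c_[y,y,y]; z=np.array([0,0,-1.]); T=np.c_[np.cross(y,z),y,z]
        print(' turn units',(np.degrees(Ro.from_matrix(M.T@T).as_rotvec())/5).round(3),' shift after turn',(d@T/40).round(3))
E
python3 - <<'E'
from h import *
t=load('top0'); s=load('side0')
P=dict(base=((309,222),20),riser=((185,233),16),cover=((245,166),14),flange=((353,157),22),ring=((410,243),24),jar=((249,207),42),loupe=((308,154),34),cap=((362,214),20),small=((258,267),5),green=((448,146),12))
for k,(p,z) in P.items(): print(k,onz(t,p,z)[0].round())
w=load('wrist0');st=bot.observe();M=Ro.from_rotvec(st['tcp_rot']).as_matrix()
print(M.round(3)); print('cam in tool',(M.T@(-w['R'].T@w['t']-st['tool_pos'])).round(1),(w['R']@M).round(3))
a=cv2.imread('pics/top0.png')[120:290,120:470]
cv2.imwrite('pics/crop0.png',cv2.resize(np.clip(a.astype(int)*1.3,0,255).astype(np.uint8),None,fx=2.28,fy=2.28,interpolation=cv2.INTER_CUBIC))
# depth quality
C=cloud(t); print(C[222,300],C[233,185],C[157,370])
delta([500,0,300],0)
E
```

```text
base [467. -11.  20.]
riser [427. 332.  16.]
cover [619. 173.  14.]
flange [ 652. -129.   22.]
ring [ 416. -293.   24.]
jar [503. 153.  42.]
loupe [654.  -3.  34.]
cap [ 493. -158.   20.]
small [338. 128.   5.]
green [ 695. -403.   12.]
[[-0.928  0.373 -0.   ]
 [ 0.373  0.928 -0.001]
 [-0.    -0.001 -1.   ]]
cam in tool [  71.8   -1.4 -156.5] [[ 0.001  1.     0.   ]
 [-0.969  0.001 -0.249]
 [-0.249  0.     0.969]]
[466.3491178   13.90884841  20.68928101] [427.03210372 331.8543191   16.17992134] [ 6.57273240e+02 -1.80187161e+02 -6.51604292e-01]
tcp [251.4 626.1 227. ] yaw_y 68.12 z [-3.e-04 -9.e-04 -1.e+00] t 0.15 j7 -0.07
 shift units [-11.6   -12.211  -1.814]
 turn units [-9.0000e-03  7.0000e-03  1.3624e+01]  shift after turn [-15.653   6.215  -1.826]
```

View pics/crop0.png

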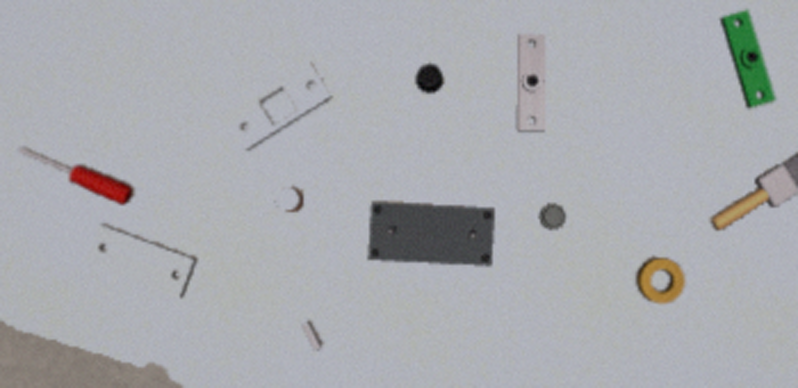

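Request:
{"fn": "move_arm", "kwargs": {"plan": [[-0.68, -0.52, 0.19, 0, 0, 0], [-0.68, -0.52, 0.19, 0, 0, 0], [-0.68, -0.52, 0.19, 0, 0, 0], [-0.68, -0.52, 0.19, 0, 0, 0], [-0.68, -0.52, 0.19, 0, 0, 0], [-0.68, -0.52, 0.19, 0, 0, 0], [-0.68, -0.52, 0.19, 0, 0, 0], [-0.68, -0.52, 0.19, 0, 0, 0], [-0.68, -0.52, 0.19, 0, 0, 0], [-0.68, -0.52, 0.19, 0, 0, 0]]}}

```text
time_s: 0.98
tool_pos: [426.9, 330.4, 151.2]
tcp_rot: [-0.596, -3.085, -0.0]
wrist_force: [1.0, 0.9, -0.5]
width: 94.2
finger_force: 0.0
```

Request:
{"fn": "move_arm", "kwargs": {"plan": [[0, 0, 0, 0, 0, 1], [0, 0, 0, 0, 0, 1], [0, 0, 0, 0, 0, 1], [0, 0, 0, 0, 0, 1], [0, 0, 0, 0, 0, 1], [0, 0, 0, 0, 0, 1], [0, 0, 0, 0, 0, 1], [0, 0, 0, 0, 0, 1], [0, 0, 0, 0, 0, 1]]}}

```text
time_s: 1.73
tool_pos: [426.3, 331.9, 151.4]
tcp_rot: [-1.737, -2.618, 0.001]
wrist_force: [0.1, -0.5, -0.2]
width: 93.9
finger_force: 0.0
```

Request:
{"fn": "move_arm", "kwargs": {"plan": [[0, 0, 0, 0, 0, 1], [0, 0, 0, 0, 0, 1], [0, 0, 0, 0, 0, 1], [0, 0, 0, 0, 0, 1], [0, 0, 0, 0, 0, 1], [0, 0, 0, 0, 0, 1], [0, 0, 0, 0, 0, 1], [0, 0, 0, 0, 0, 1], [0, 0, 0, 0, 0, 0.8], [0, 0, 0, 0, 0, 0]]}}

```text
time_s: 2.57
tool_pos: [426.3, 331.9, 151.3]
tcp_rot: [2.59, 1.777, -0.001]
wrist_force: [-0.4, 0.2, 0.1]
width: 94.0
finger_force: 0.0
```

```bash
python3 - <<'E'
from h import *
c=snap('wrist','w1'); delta([427,332,150],-21)
E
```

```text
tcp [426.2 332.  151.3] yaw_y -20.8 z [-1.e-04 -3.e-04 -1.e+00] t 2.62 j7 -0.96
 shift units [0.006 0.018 0.034]
 turn units [0.    0.004 0.041]  shift after turn [0.006 0.018 0.034]
```

View pics/w1.png

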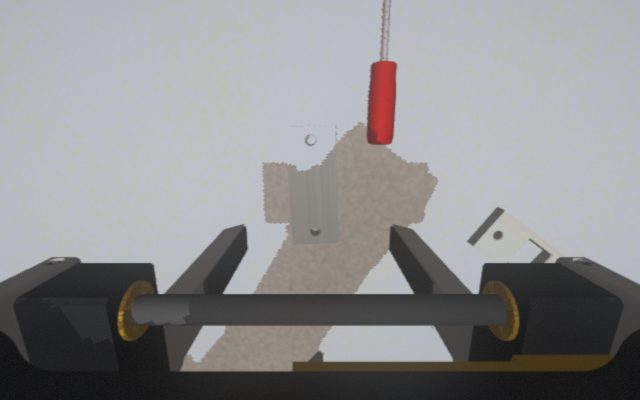

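The wrist view shows the riser between the fingertips, (290,125) to (338,243), with holes at (311,139) and (315,231). The fingertips are at (245,228) and (390,228).

```bash
cat >> h.py <<'E'
def plate(c,h,near,tol=5,rad=90):
    """top face at height h near world xy: depth mask -> minAreaRect in world"""
    C=cloud(c); m=(c['depth']>0)&(abs(C[...,2]-h)<tol)&(np.hypot(C[...,0]-near[0],C[...,1]-near[1])<rad)
    m=cv2.morphologyEx(m.astype(np.uint8),cv2.MORPH_OPEN,np.ones((3,3)))
    n,l,st,ce=cv2.connectedComponentsWithStats(m); k=1+np.argmax(st[1:,4]); m=(l==k)
    v,u=np.nonzero(m); X=onz(c,np.c_[u,v],h)[:,:2]
    r=cv2.minAreaRect(X.astype(np.float32)); print('rect c',np.round(r[0],2),'size',np.round(r[1],1),'ang',round(r[2],2),'n',len(v),'medz',np.median(C[m][:,2]).round(2))
    return m,r
def hole(c,uv,h,w=9,dark=True):
    g=cv2.cvtColor(c['color'],cv2.COLOR_RGB2GRAY).astype(float); u,v=map(int,uv); p=g[v-w:v+w+1,u-w:u+w+1]
    d=np.median(p)-p if dark else abs(p-np.median(p)); d[d<0.4*d.max()]=0
    jj,ii=np.mgrid[-w:w+1,-w:w+1]; q=(u+(d*ii).sum()/d.sum(),v+(d*jj).sum()/d.sum()); print('hole',np.round(q,2),onz(c,q,h)[0].round(2)); return q
E
python3 - <<'E'
from h import *
c=load('w1'); m,r=plate(c,16,(427,332)); plate(c,16,(427,332),tol=8)
g=cv2.cvtColor(c['color'],cv2.COLOR_RGB2GRAY)
for u,v in [(311,139),(315,231)]: print(g[v-9:v+10,u-9:u+10])
a=cv2.resize(c['color'][110:260,270:360,::-1],None,fx=4,fy=4,interpolation=cv2.INTER_CUBIC)
b=cv2.resize(np.uint8(m)[110:260,270:360]*255,None,fx=4,fy=4); cv2.imwrite('pics/c1.png',np.hstack([a,cv2.cvtColor(b,8)]))
E
```

```text
rect c [424.07 341.75] size [123.7  49.9] ang 71.62 n 5602 medz 15.37
rect c [424.07 341.75] size [123.7  49.9] ang 71.62 n 5612 medz 15.37
[[192 191 191 191 192 192 193 191 191 190 192 193 191 191 192 192 192 191
  191]
 [191 192 192 192 191 192 191 193 191 192 192 192 190 192 192 193 189 190
  191]
 [193 191 192 192 192 192 192 192 191 191 191 191 191 192 192 192 191 192
  190]
 [191 194 192 193 192 192 189 188 189 189 189 191 191 192 191 191 192 191
  192]
 [192 192 191 192 189 185 176 173 171 171 178 185 190 191 192 192 192 191
  192]
 [191 191 192 190 177 152 141 162 177 175 172 176 183 189 192 191 191 191
  189]
 [192 190 190 179 162 151 151 171 188 188 188 182 180 185 189 190 191 192
  192]
 [191 192 184 165 152 149 153 161 180 190 191 189 184 179 185 190 192 191
  191]
 [191 189 174 143 139 151 172 185 191 191 191 191 191 180 183 190 192 192
  192]
 [192 188 174 142 138 155 178 190 193 192 192 191 189 181 180 188 191 192
  190]
 [192 190 174 139 136 171 188 191 191 192 191 192 190 179 180 188 190 191
  191]
 [191 191 174 143 129 163 186 190 191 192 192 191 187 163 168 188 191
[... 1419 characters left out ...]
  87  85  86  87  86  87 100 119 131 134 131
  133]
 [131 132 130 126 118 100  87  85  85  87  86  87  89 107 123 132 134 133
  132]
 [133 132 131 130 126 111  96  89  87  87  90  92 102 116 129 135 134 132
  133]
 [132 131 130 130 129 125 114 104  97  98 101 110 120 129 133 134 135 131
  134]
 [131 131 131 130 131 130 129 124 119 117 118 123 129 133 133 133 133 131
  132]
 [133 131 131 130 130 131 130 131 130 128 129 130 131 132 133 134 135 132
  131]
 [131 131 129 130 130 131 131 132 131 131 130 130 131 132 133 133 134 131
  133]
 [130 130 131 129 130 129 131 131 133 131 130 130 131 132 132 134 135 131
  132]
 [132 132 131 130 129 131 131 132 131 130 130 129 130 132 134 135 133 132
  130]]
```

View pics/c1.png

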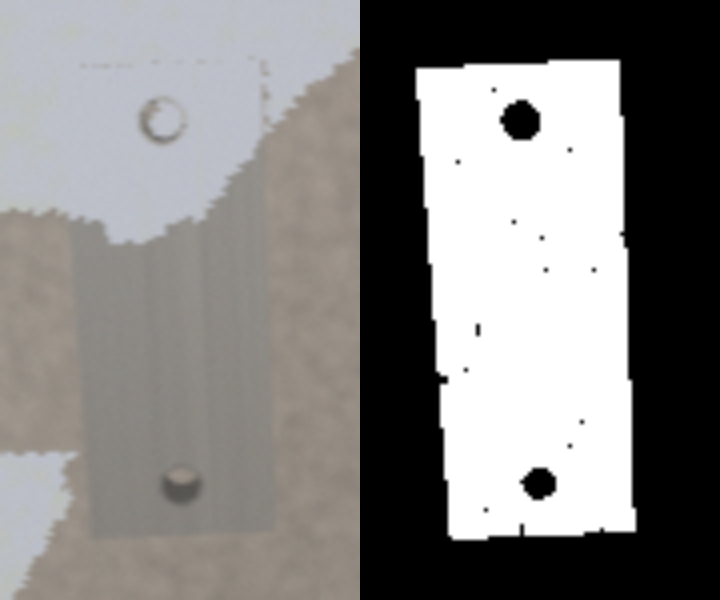

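The crop shows the riser's outline and both holes clearly. The depth mask fits it at 123.7 x 49.9 mm, so depth works well. I'll use the top depth for rough poses of everything.

```bash
python3 - <<'E'
from h import *
t=load('top0')
for n,h,p,tol in [('riser',16,(427,332),6),('cover',14,(619,173),6),('flange',12,(652,-129),5),('base',20,(467,-11),5),('ring',24,(416,-293),6)]: print(n); plate(t,h,p,tol)
for n,h,p,tol,rad in [('cap',20,(493,-158),9,30),('jar',42,(503,153),9,30),('loupe',34,(654,-3),9,30)]: print(n); plate(t,h,p,tol,rad)
delta([424,341.75,150],-18.38)
delta([424,341.75,25],-18.38)
E
```

```text
riser
rect c [423.15 342.93] size [125.1  51.6] ang 71.74 n 799 medz 15.55
cover
rect c [618.41 182.95] size [ 51.9 124.3] ang 33.83 n 595 medz 13.27
flange
rect c [ 624.99 -129.24] size [51.1 31.2] ang 1.21 n 166 medz 10.71
base
rect c [467.14 -10.2 ] size [149.3  69.4] ang 88.62 n 1236 medz 19.13
ring
rect c [ 419.4  -290.41] size [46.2 53.8] ang 48.51 n 175 medz 22.49
cap
rect c [ 491.71 -159.08] size [25.  25.2] ang 1.47 n 82 medz 16.54
jar
rect c [504.2  162.49] size [24.5 24.4] ang 2.08 n 85 medz 41.52
loupe
rect c [658.53  -2.83] size [25.2 27.6] ang 1.74 n 86 medz 32.5
tcp [426.2 332.  151.3] yaw_y -20.8 z [-1.e-04 -3.e-04 -1.e+00] t 2.62 j7 -0.96
 shift units [ 0.207 -0.139  0.033]
 turn units [ 0.     0.004 -0.483]  shift after turn [ 0.213 -0.13   0.034]
tcp [426.2 332.  151.3] yaw_y -20.8 z [-1.e-04 -3.e-04 -1.e+00] t 2.62 j7 -0.96
 shift units [ 0.208 -0.139  3.158]
 turn units [ 0.     0.004 -0.483]  shift after turn [ 0.213 -0.13   3.159]
```

Request:
{"fn": "move_arm", "kwargs": {"plan": [[0, 0, 0, 0, 0, -0.97], [0, 0, 0, 0, 0, -0.97], [0, 0, 0, 0, 0, -0.97], [0, 0, 0, 0, 0, -0.97]]}}

```text
time_s: 2.95
tool_pos: [426.3, 332.0, 151.4]
tcp_rot: [-2.242, -2.201, 0.0]
wrist_force: [-0.1, -0.7, -0.2]
width: 94.1
finger_force: 0.0
```

Request:
{"fn": "move_arm", "kwargs": {"plan": [[-0.85, 0.12, 0, 0, 0, 0], [-0.85, 0.12, 0, 0, 0, 0], [-0.85, 0.12, 0, 0, 0, 0], [-0.85, 0.12, 0, 0, 0, 0], [-0.85, 0.12, 0, 0, 0, 0], [-0.85, 0.12, 0, 0, 0, 0], [-0.85, 0.12, 0, 0, 0, 0], [-0.85, 0.12, 0, 0, 0, 0], [-0.85, 0.12, 0, 0, 0, 0], [-0.3, 0, 0, 0, 0, 0]]}}

```text
time_s: 3.78
tool_pos: [461.5, 8.6, 151.8]
tcp_rot: [2.25, 2.191, 0.0]
wrist_force: [-0.0, -0.7, -0.3]
width: 94.2
finger_force: 0.0
```

Request:
{"fn": "move_arm", "kwargs": {"plan": [[0, 0, 0, 0, 0, 0], [0, 0, 0, 0, 0, 0]]}}

```text
time_s: 3.95
tool_pos: [461.4, 12.7, 151.5]
tcp_rot: [-2.249, -2.193, -0.0]
wrist_force: [-0.2, 0.5, 0.0]
width: 94.1
finger_force: 0.0
```

```bash
python3 - <<'E'
from h import *
c=snap('wrist','w2'); delta([467,-10,150],-1.4)
m,r=plate(c,20,(467,-10),3)
C=cloud(c); mm=((C[...,2]>40)&(C[...,2]<85)&(abs(C[...,0]-467)<40)&(abs(C[...,1]+10)<90)).astype(np.uint8)
n,l,st,ce=cv2.connectedComponentsWithStats(mm)
for k in range(1,n):
    if st[k,4]>5: print(st[k],ce[k],C[l==k].mean(0).round(1),C[l==k][:,2].max())
E
```

```text
tcp [461.4  13.5 151.5] yaw_y -1.39 z [ 0.e+00  2.e-04 -1.e+00] t 4.0 j7 -0.04
 shift units [-0.584  0.154  0.037]
 turn units [-0.    -0.002  0.003]  shift after turn [-0.584  0.154  0.037]
rect c [466.67 -12.09] size [148.6  69.4] ang 88.66 n 8726 medz 19.39
[321 174   9  14 101] [324.82178218 180.78217822] [467.8  36.5  61.7] 72.31602216099833
[321 268   8  21 146] [324.39041096 277.9109589 ] [465.7 -58.5  57.8] 72.02513849667864
```

View pics/w2.png

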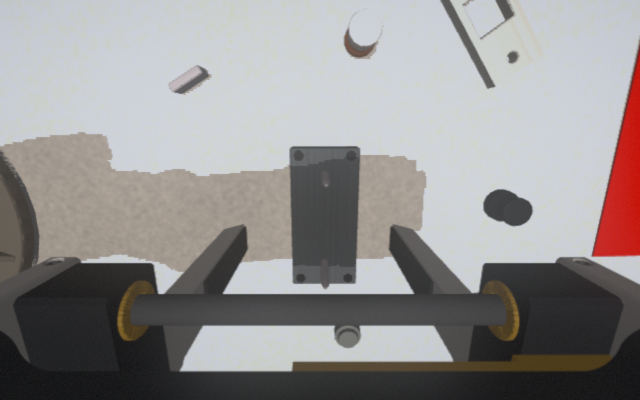

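The wrist view shows the base from (290,147) to (358,284), with the pin tips near (325,174) and (324,266). Now the pin noses and the move back to the riser.

```bash
python3 - <<'E'
from h import *
c=load('w2'); C=cloud(c)
for y in (36,-59):
    m=(C[...,2]>69)&(C[...,2]<80)&(abs(C[...,0]-467)<20)&(abs(C[...,1]-y)<25); v,u=np.nonzero(m)
    print(len(u),u.mean(),v.mean(),C[m].mean(0).round(2), onz(c,[u.mean(),v.mean()],71)[0].round(2))
# edges of base per row
m,r=plate(c,20,(467,-10),3); print(cv2.boxPoints(r).round(1).tolist()); v,u=np.nonzero(m); print(u.min(),u.max(),v.min(),v.max())
delta([424.07,341.75,150],-18.38); delta([424.07,341.75,26],-18.38)
E
```

```text
16 325.375 184.25 [467.99  35.21  70.62] [467.98  35.28  71.  ]
13 324.61538461538464 286.61538461538464 [465.61 -60.22  70.67] [465.61 -60.03  71.  ]
rect c [466.67 -12.09] size [148.6  69.4] ang 88.66 n 8726 medz 19.39
[[430.29998779296875, -85.5], [499.6000061035156, -87.19999694824219], [503.1000061035156, 61.400001525878906], [433.70001220703125, 63.0]]
289 359 147 283
tcp [461.4  13.5 151.5] yaw_y -1.39 z [ 0.e+00  2.e-04 -1.e+00] t 4.0 j7 -0.04
 shift units [ 8.181 -1.132  0.039]
 turn units [-0.000e+00 -2.000e-03  3.399e+00]  shift after turn [ 7.493 -3.473  0.037]
tcp [461.4  13.5 151.5] yaw_y -1.39 z [ 0.e+00  2.e-04 -1.e+00] t 4.0 j7 -0.04
 shift units [ 8.18  -1.132  3.139]
 turn units [-0.000e+00 -2.000e-03  3.399e+00]  shift after turn [ 7.493 -3.473  3.137]
```

Request:
{"fn": "move_arm", "kwargs": {"plan": [[0.818, -0.113, 0, 0, 0, 0], [0.818, -0.113, 0, 0, 0, 0], [0.818, -0.113, 0, 0, 0, 0], [0.818, -0.113, 0, 0, 0, 0], [0.818, -0.113, 0, 0, 0, 0], [0.818, -0.113, 0, 0, 0, 0], [0.818, -0.113, 0, 0, 0, 0], [0.818, -0.113, 0, 0, 0, 0], [0.818, -0.113, 0, 0, 0, 0], [0.818, -0.113, 0, 0, 0, 0]]}}

```text
time_s: 4.83
tool_pos: [423.0, 344.4, 151.3]
tcp_rot: [-2.245, -2.196, 0.0]
wrist_force: [1.7, 0.2, 0.5]
width: 93.8
finger_force: 0.0
```

Request:
{"fn": "move_arm", "kwargs": {"plan": [[0, 0, 0, 0, 0, 0.85], [0, 0, 0, 0, 0, 0.85], [0, 0, 0, 0, 0, 0.85], [0, 0, 0, 0, 0, 0.85], [0, 0, 0, 0, 0, 0], [0, 0, 0, 0, 0, 0]]}}

```text
time_s: 5.33
tool_pos: [423.8, 342.3, 151.3]
tcp_rot: [-2.545, -1.842, 0.001]
wrist_force: [0.0, 0.4, -0.2]
width: 94.2
finger_force: 0.0
```

```bash
python3 - <<'E'
from h import *
c=snap('wrist','w3'); m,r=plate(c,16,(424,341)); delta([r[0][0],r[0][1],25],r[2]-90)
E
```

```text
rect c [424.02 341.6 ] size [123.4  49.9] ang 71.61 n 5469 medz 15.37
tcp [423.9 342.1 151.4] yaw_y -18.2 z [-3.e-04 -1.e-04 -1.e+00] t 5.38 j7 -0.93
 shift units [-0.01   0.006  3.159]
 turn units [-0.003  0.002  0.037]  shift after turn [-0.011  0.006  3.159]
```

Request:
{"fn": "move_arm", "kwargs": {"plan": [[-0.01, 0, 0.6, 0, 0, 0.04], [0, 0, 0.6, 0, 0, 0], [0, 0, 0.6, 0, 0, 0], [0, 0, 0.6, 0, 0, 0], [0, 0, 0.4, 0, 0, 0], [0, 0, 0.25, 0, 0, 0], [0, 0, 0.11, 0, 0, 0], [0, 0, 0, 0, 0, 0]]}}

```text
time_s: 6.05
tool_pos: [424.3, 340.8, 24.6]
tcp_rot: [2.551, 1.833, -0.001]
wrist_force: [0.5, 0.8, -0.5]
width: 94.0
finger_force: 0.0
```

Request:
{"fn": "move_arm", "kwargs": {"plan": [[0, 0, 0, 0, 0, 0], [0, 0, 0, 0, 0, 0], [0, 0, 0, 0, 0, 0], [0, 0, 0, 0, 0, 0], [0, 0, 0, 0, 0, 0], [0, 0, 0, 0, 0, 0], [0, 0, 0, 0, 0, 0], [0, 0, 0, 0, 0, 0]], "grip": 0, "force": 30}}

```text
time_s: 6.72
tool_pos: [424.5, 340.9, 25.2]
tcp_rot: [-2.552, -1.832, 0.0]
wrist_force: [-0.9, -0.6, 3.6]
width: 50.0
finger_force: 30.0
```

Request:
{"fn": "move_arm", "kwargs": {"plan": [[0, 0, -0.3, 0, 0, 0], [0, 0, -0.6, 0, 0, 0], [0, 0, -0.6, 0, 0, 0], [0, 0, -0.6, 0, 0, 0], [0, 0, -0.6, 0, 0, 0], [0, 0, 0, 0, 0, -0.85], [0, 0, 0, 0, 0, -0.85], [0, 0, 0, 0, 0, -0.85], [0, 0, 0, 0, 0, -0.85], [0, 0, 0, 0, 0, 0]]}}

```text
time_s: 7.55
tool_pos: [424.4, 340.6, 133.8]
tcp_rot: [-2.25, -2.193, -0.0]
wrist_force: [-0.0, -0.1, -2.4]
width: 49.4
finger_force: 30.0
```

```bash
cat >> h.py <<'E'
def held(c,top,s=None):
    """rect of held part's top face (top = mm of face below TCP) in the tool frame"""
    s=s or bot.observe(); p=s['tool_pos']; M=Ro.from_rotvec(s['tcp_rot']).as_matrix()
    X=(cloud(c)-p)@M; m=(c['depth']>0)&(abs(X[...,2]-top)<4)&(abs(X[...,1])<28)&(abs(X[...,0])<80)
    v,u=np.nonzero(m); Y=((onz(c,np.c_[u,v],p[2]-top)-p)@M)[:,:2]
    print('n',len(u),'x',np.percentile(Y[:,0],[0,1,99,100]).round(1),'y',np.percentile(Y[:,1],[0,1,99,100]).round(1),'z',np.median(X[m][:,2]).round(2))
    return m,Y
E
python3 - <<'E'
from h import *
c=snap('wrist','w4'); m,Y=held(c,9); delta([466.72,-12.2,130],-1.4)
E
```

```text
n 12861 x [-61.2 -59.4  61.9  62.6] y [-28.1 -25.2  24.   28.4] z 9.7
tcp [424.5 340.6 133.6] yaw_y -1.76 z [-1.e-04  1.e-04 -1.e+00] t 7.6 j7 -0.66
 shift units [-8.783  1.326  0.089]
 turn units [-0.001 -0.001 -0.071]  shift after turn [-8.791  1.271  0.09 ]
```

View pics/w4.png

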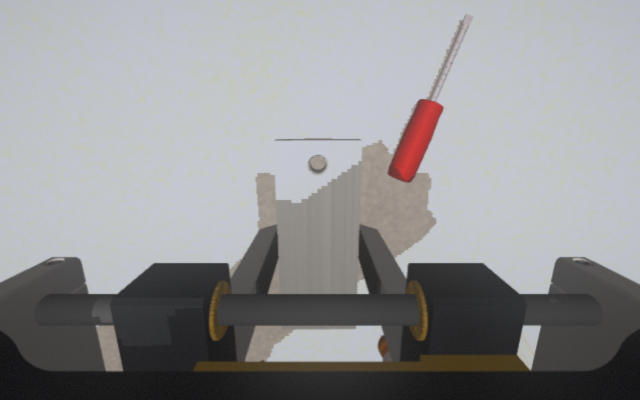

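The held riser is square in the jaws, with its near hole at (317,163).

Request:
{"fn": "move_arm", "kwargs": {"plan": [[0, 0, 0, 0, 0, -0.07], [-0.8, 0.12, 0, 0, 0, 0], [-0.8, 0.12, 0, 0, 0, 0], [-0.8, 0.12, 0, 0, 0, 0], [-0.8, 0.12, 0, 0, 0, 0], [-0.8, 0.12, 0, 0, 0, 0], [-0.8, 0.12, 0, 0, 0, 0], [-0.8, 0.12, 0, 0, 0, 0], [-0.8, 0.12, 0, 0, 0, 0], [-0.8, 0.12, 0, 0, 0, 0]]}}

```text
time_s: 8.43
tool_pos: [460.9, 50.4, 133.3]
tcp_rot: [-2.249, -2.193, -0.0]
wrist_force: [0.8, -0.6, -2.0]
width: 50.0
finger_force: 30.0
```

Request:
{"fn": "move_arm", "kwargs": {"plan": [[-0.8, 0.1, 0, 0, 0, 0], [-0.6, 0.1, 0, 0, 0, 0], [-0.2, 0, 0, 0, 0, 0], [0, 0, 0, 0, 0, 0], [0, 0, 0, 0, 0, 0]]}}

```text
time_s: 8.85
tool_pos: [467.4, -12.0, 133.1]
tcp_rot: [-2.249, -2.193, 0.0]
wrist_force: [1.2, 0.5, -3.8]
width: 49.7
finger_force: 30.0
```

```bash
python3 - <<'E'
from h import *
delta([467.3,-12.8,100],-1.38)
E
```

```text
tcp [467.4 -12.  133.1] yaw_y -1.44 z [-2.e-04  1.e-04 -1.e+00] t 8.85 j7 0.05
 shift units [-0.019 -0.003  0.828]
 turn units [-0.003 -0.001 -0.012]  shift after turn [-0.019 -0.003  0.828]
```

Request:
{"fn": "move_arm", "kwargs": {"plan": [[-0.02, 0, 0.4, 0, 0, 0], [0, 0, 0.4, 0, 0, 0], [0, 0, 0.15, 0, 0, 0], [0, 0, 0.1, 0, 0, 0], [0, 0, 0.05, 0, 0, 0], [0, 0, 0, 0, 0, 0]]}}

```text
time_s: 9.35
tool_pos: [467.5, -12.6, 89.1]
tcp_rot: [-2.246, -2.196, 0.0]
wrist_force: [-0.4, -0.1, -3.3]
width: 49.6
finger_force: 30.0
```

```bash
python3 - <<'E'
from h import *
c=snap('wrist','w5'); delta([467.3,-12.8,45],-1.38); print(bot.observe()['wrist_force'])
cv2.imwrite('pics/c5.png',cv2.resize(c['color'][100:260,250:390,::-1],None,fx=3.6,fy=3.6,interpolation=cv2.INTER_CUBIC))
E
```

```text
tcp [467.7 -12.8  89.4] yaw_y -1.32 z [ 2.e-04  1.e-04 -1.e+00] t 9.4 j7 0.12
 shift units [-1.00e-03 -1.10e-02  1.11e+00]
 turn units [ 0.002 -0.001  0.012]  shift after turn [-1.00e-03 -1.00e-02  1.11e+00]
[-0.97978143  0.52323668 -2.82733507]
```

View pics/c5.png

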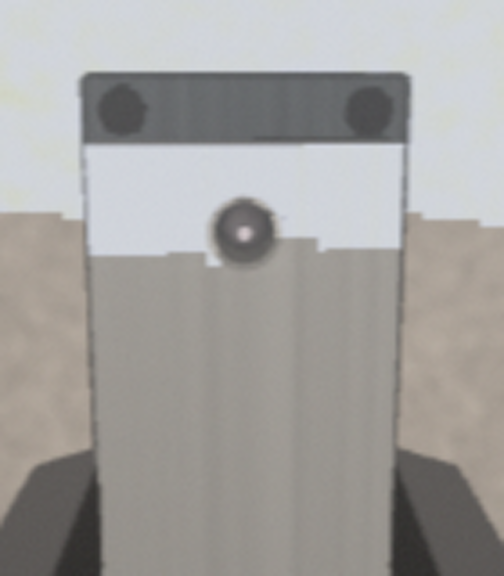

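The pin nose sits centred in the riser's hole (crop 243,232) and nothing is pushing back, so I go on down.

Request:
{"fn": "move_arm", "kwargs": {"plan": [[0, 0, 0.2, 0, 0, 0], [0, 0, 0.2, 0, 0, 0], [0, 0, 0.2, 0, 0, 0], [0, 0, 0.2, 0, 0, 0], [0, 0, 0.1, 0, 0, 0], [0, 0, 0.1, 0, 0, 0], [0, 0, 0.05, 0, 0, 0], [0, 0, 0.03, 0, 0, 0], [0, 0, 0, 0, 0, 0], [0, 0, 0, 0, 0, 0]]}}

```text
time_s: 10.23
tool_pos: [467.7, -13.1, 46.0]
tcp_rot: [2.247, 2.195, 0.0]
wrist_force: [0.3, 1.0, -1.7]
width: 49.6
finger_force: 30.0
```

Request:
{"fn": "move_arm", "kwargs": {"plan": [[0, 0, 0.02, 0, 0, 0], [0, 0, 0.02, 0, 0, 0], [0, 0, 0, 0, 0, 0]]}}

```text
time_s: 10.48
tool_pos: [467.8, -13.0, 45.1]
tcp_rot: [-2.247, -2.195, -0.001]
wrist_force: [-5.4, 0.6, 20.3]
width: 49.7
finger_force: 30.0
```

Request:
{"fn": "move_arm", "kwargs": {"plan": [[0, 0, 0, 0, 0, 0], [0, 0, 0, 0, 0, 0], [0, 0, 0, 0, 0, 0], [0, 0, 0, 0, 0, 0], [0, 0, 0, 0, 0, 0], [0, 0, 0, 0, 0, 0], [0, 0, -0.5, 0, 0, 0], [0, 0, -0.7, 0, 0, 0], [0, 0, -0.7, 0, 0, 0], [0, 0, -0.7, 0, 0, 0]], "grip": 94}}

```text
time_s: 11.32
tool_pos: [467.1, -13.4, 149.3]
tcp_rot: [-2.248, -2.195, 0.002]
wrist_force: [0.0, -0.2, -0.1]
width: 94.2
finger_force: 0.0
```

```bash
python3 - <<'E'
from h import *
c=snap('wrist','w6'); plate(c,36,(467,-12),4); delta([645,-129,150],91.2)
C=cloud(c); m=(c['depth']>0)&(abs(C[...,2]-35.5)<3)&(np.hypot(C[...,0]-467,C[...,1]+12)<75)
P=C[m]; A=np.c_[P[:,:2]-[467,-12],np.ones(len(P))]; print(np.linalg.lstsq(A,P[:,2],rcond=None)[0])
E
```

```text
rect c [467.16 -12.11] size [122.7  49.9] ang 88.92 n 6252 medz 35.41
tcp [469.4 -13.6 153.7] yaw_y -1.41 z [ 0.0045  0.001  -1.    ] t 11.37 j7 0.03
 shift units [-2.777  4.458  0.111]
 turn units [ 0.031 -0.049 17.478]  shift after turn [4.328 2.977 0.094]
[8.31348864e-04 2.57098955e-04 3.54033187e+01]
```

Request:
{"fn": "move_arm", "kwargs": {"plan": [[-0.467, 0.773, 0, 0, 0, 0], [-0.467, 0.773, 0, 0, 0, 0], [-0.467, 0.773, 0, 0, 0, 0], [-0.467, 0.773, 0, 0, 0, 0], [-0.467, 0.773, 0, 0, 0, 0], [-0.467, 0.773, 0, 0, 0, 0], [0, 0, 0, 0, 0, 1], [0, 0, 0, 0, 0, 1], [0, 0, 0, 0, 0, 1]]}}

```text
time_s: 12.12
tool_pos: [650.4, -130.2, 147.6]
tcp_rot: [-2.519, -1.877, 0.002]
wrist_force: [-0.3, 0.0, 0.2]
width: 94.1
finger_force: 0.0
```

Request:
{"fn": "move_arm", "kwargs": {"plan": [[0, 0, 0, 0, 0, 1], [0, 0, 0, 0, 0, 1], [0, 0, 0, 0, 0, 1], [0, 0, 0, 0, 0, 1], [0, 0, 0, 0, 0, 1], [0, 0, 0, 0, 0, 1], [0, 0, 0, 0, 0, 1], [0, 0, 0, 0, 0, 1], [0, 0, 0, 0, 0, 1], [0, 0, 0, 0, 0, 1]]}}

```text
time_s: 12.95
tool_pos: [650.3, -129.3, 148.0]
tcp_rot: [-3.076, -0.638, 0.001]
wrist_force: [0.2, 0.1, -0.3]
width: 93.5
finger_force: 0.0
```

Request:
{"fn": "move_arm", "kwargs": {"plan": [[0, 0, 0, 0, 0, 1], [0, 0, 0, 0, 0, 1], [0, 0, 0, 0, 0, 1], [0, 0, 0, 0, 0, 1], [0, 0, 0, 0, 0, 0.5], [0, 0, 0, 0, 0, 0], [0, 0, 0, 0, 0, 0]]}}

```text
time_s: 13.53
tool_pos: [650.3, -129.3, 148.0]
tcp_rot: [3.141, 0.035, -0.001]
wrist_force: [0.6, -0.0, -0.1]
width: 93.8
finger_force: 0.0
```

```bash
python3 - <<'E'
from h import *
c=snap('wrist','w7'); m,r=plate(c,12,(652,-130),3,80);m2,r2=plate(c,22,(652,-130),3,30)
a=r[2] if r[1][0]>r[1][1] else r[2]-90
delta([r[0][0],r[0][1],25],a-90)
E
```

```text
rect c [ 658.78 -132.12] size [119.2  33.8] ang 0.62 n 3095 medz 11.39
rect c [ 658.57 -131.69] size [23.5 24. ] ang 1.35 n 494 medz 21.44
tcp [ 650.3 -129.3  148.1] yaw_y -88.71 z [-4.e-04 -2.e-04 -1.e+00] t 13.58 j7 -0.92
 shift units [0.211 0.074 3.077]
 turn units [0.002 0.004 0.134]  shift after turn [0.211 0.072 3.077]
```

View pics/w7.png

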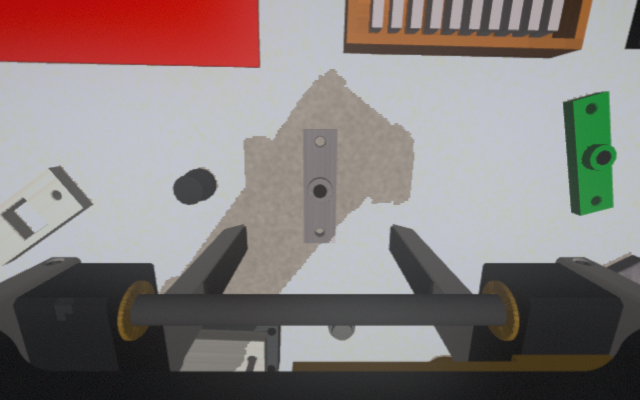

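The flange lies at (320,186), boss up, from (304,129) to (336,242). The loupe at (195,187) and the cap at (342,330) are clear of the fingers.

Request:
{"fn": "move_arm", "kwargs": {"plan": [[0.2, 0.09, 0.4, 0, 0, 0.13], [0.01, 0, 0.6, 0, 0, 0], [0, 0, 0.6, 0, 0, 0], [0, 0, 0.6, 0, 0, 0], [0, 0, 0.4, 0, 0, 0], [0, 0, 0.3, 0, 0, 0], [0, 0, 0.15, 0, 0, 0], [0, 0, 0.05, 0, 0, 0], [0, 0, 0, 0, 0, 0]]}}

```text
time_s: 14.33
tool_pos: [659.1, -133.0, 24.6]
tcp_rot: [3.141, 0.014, 0.0]
wrist_force: [0.5, -0.3, 0.6]
width: 94.0
finger_force: 0.0
```

Request:
{"fn": "move_arm", "kwargs": {"plan": [[0, 0, 0, 0, 0, 0], [0, 0, 0, 0, 0, 0], [0, 0, 0, 0, 0, 0], [0, 0, 0, 0, 0, 0], [0, 0, 0, 0, 0, 0], [0, 0, 0, 0, 0, 0], [0, 0, 0, 0, 0, 0], [0, 0, 0, 0, 0, 0], [0, 0, 0, 0, 0, 0], [0, 0, 0, 0, 0, 0]], "grip": 0, "force": 30}}

```text
time_s: 15.17
tool_pos: [658.9, -132.7, 24.2]
tcp_rot: [-3.141, -0.014, 0.0]
wrist_force: [-0.8, 1.5, -0.2]
width: 33.6
finger_force: 30.0
```

Request:
{"fn": "move_arm", "kwargs": {"plan": [[0, 0, -0.3, 0, 0, 0], [0, 0, -0.6, 0, 0, 0], [0, 0, -0.6, 0, 0, 0], [0, 0, -0.6, 0, 0, 0], [0, 0, -0.6, 0, 0, 0], [0, 0, 0, 0, 0, 0], [0, 0, 0, 0, 0, 0]]}}

```text
time_s: 15.75
tool_pos: [659.4, -132.9, 133.9]
tcp_rot: [-3.141, -0.014, -0.003]
wrist_force: [-0.1, -0.4, -3.0]
width: 33.8
finger_force: 30.0
```

```bash
python3 - <<'E'
from h import *
c=snap('wrist','w8'); m,Y=held(c,12); delta([467.3,-12.8,130],-1.38); print(bot.observe()['wrist_force'],bot.observe()['width'])
E
```

```text
n 6661 x [-60.2 -34.9  59.4  60. ] y [-27.4 -17.   18.8  28. ] z 11.53
tcp [ 658.7 -132.6  132.5] yaw_y -89.47 z [ 3.e-04  4.e-04 -1.e+00] t 15.8 j7 -0.92
 shift units [-4.758 -3.039  0.062]
 turn units [-1.0000e-03 -5.0000e-03 -1.7618e+01]  shift after turn [ 2.878 -4.857  0.062]
[-0.74771708 -0.35354911 -2.07815969] 33.609162673456694
```

Request:
{"fn": "move_arm", "kwargs": {"plan": [[-0.79, -0.51, 0, 0, 0, 0], [-0.79, -0.51, 0, 0, 0, 0], [-0.79, -0.51, 0, 0, 0, 0], [-0.79, -0.51, 0, 0, 0, 0], [-0.79, -0.51, 0, 0, 0, 0], [-0.79, -0.51, 0, 0, 0, 0], [0, 0, 0, 0, 0, -1], [0, 0, 0, 0, 0, -1], [0, 0, 0, 0, 0, -1], [0, 0, 0, 0, 0, -1]]}}

```text
time_s: 16.63
tool_pos: [468.6, -12.3, 131.7]
tcp_rot: [3.09, 0.568, -0.002]
wrist_force: [-0.6, -0.4, -2.1]
width: 33.6
finger_force: 30.0
```

Request:
{"fn": "move_arm", "kwargs": {"plan": [[0, 0, 0, 0, 0, -1], [0, 0, 0, 0, 0, -1], [0, 0, 0, 0, 0, -1], [0, 0, 0, 0, 0, -1], [0, 0, 0, 0, 0, -1], [0, 0, 0, 0, 0, -1], [0, 0, 0, 0, 0, -1], [0, 0, 0, 0, 0, -1], [0, 0, 0, 0, 0, -1], [0, 0, 0, 0, 0, -1]]}}

```text
time_s: 17.47
tool_pos: [468.6, -13.0, 131.6]
tcp_rot: [-2.561, -1.819, 0.003]
wrist_force: [0.9, -0.2, -2.2]
width: 33.6
finger_force: 30.0
```

Request:
{"fn": "move_arm", "kwargs": {"plan": [[0, 0, 0, 0, 0, -1], [0, 0, 0, 0, 0, -1], [0, 0, 0, 0, 0, -1], [0, 0, 0, 0, 0, -0.62], [0, 0, 0, 0, 0, 0], [0, 0, 0, 0, 0, 0]]}}

```text
time_s: 17.97
tool_pos: [468.9, -13.0, 131.8]
tcp_rot: [-2.25, -2.192, 0.002]
wrist_force: [0.6, 1.4, -1.9]
width: 33.5
finger_force: 30.0
```

```bash
python3 - <<'E'
from h import *
delta([467.4,-12.1,89],-1.38)
E
```

```text
tcp [468.9 -13.  131.8] yaw_y -1.5 z [-1.1e-03 -4.0e-04 -1.0e+00] t 17.97 j7 0.13
 shift units [ 0.023 -0.037  1.071]
 turn units [-0.012  0.005 -0.024]  shift after turn [ 0.023 -0.038  1.071]
```

Request:
{"fn": "move_arm", "kwargs": {"plan": [[0.02, -0.04, 0.2, 0, 0, -0.02], [0, 0, 0.3, 0, 0, 0], [0, 0, 0.2, 0, 0, 0], [0, 0, 0.15, 0, 0, 0], [0, 0, 0.1, 0, 0, 0], [0, 0, 0.1, 0, 0, 0], [0, 0, 0, 0, 0, 0], [0, 0, 0, 0, 0, 0]]}}

```text
time_s: 18.63
tool_pos: [467.9, -12.2, 90.3]
tcp_rot: [2.246, 2.196, -0.0]
wrist_force: [0.2, 0.1, -1.8]
width: 33.6
finger_force: 30.0
```

```bash
python3 - <<'E'
from h import *
delta([467.4,-12.1,60],-1.38); print(bot.observe()['wrist_force'],bot.observe()['wrist_torque'])
c=snap('wrist','w9')
cv2.imwrite('pics/c9.png',cv2.resize(c['color'][100:260,250:390,::-1],None,fx=3.6,fy=3.6,interpolation=cv2.INTER_CUBIC))
E
```

```text
tcp [467.9 -12.2  90.3] yaw_y -1.3 z [-1.e-04 -3.e-04 -1.e+00] t 18.63 j7 0.2
 shift units [ 0.002 -0.012  0.758]
 turn units [-0.001  0.003  0.016]  shift after turn [ 0.002 -0.012  0.758]
[ 0.23881461  0.09847238 -1.78966313] [-0.04547921  0.06953542 -0.04009484]
```

View pics/c9.png

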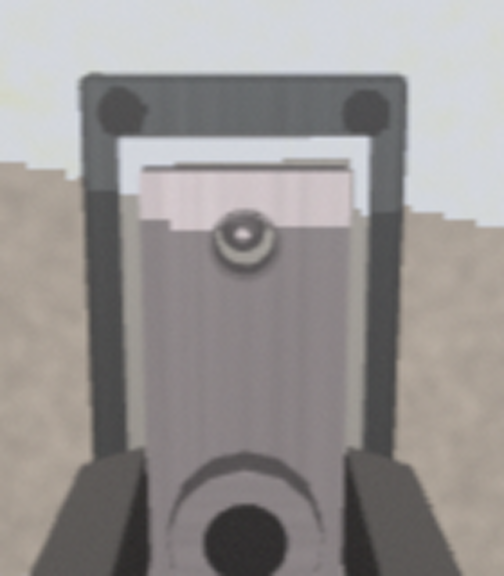

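The pin tip shows inside the flange's hole (crop 241,235), with no contact. Going down.

Request:
{"fn": "move_arm", "kwargs": {"plan": [[0, -0.01, 0.1, 0, 0, 0], [0, 0, 0.15, 0, 0, 0], [0, 0, 0.15, 0, 0, 0], [0, 0, 0.1, 0, 0, 0], [0, 0, 0.1, 0, 0, 0], [0, 0, 0.06, 0, 0, 0], [0, 0, 0.03, 0, 0, 0], [0, 0, 0.03, 0, 0, 0], [0, 0, 0, 0, 0, 0]]}}

```text
time_s: 19.43
tool_pos: [467.4, -12.2, 61.4]
tcp_rot: [2.246, 2.196, -0.0]
wrist_force: [-0.3, -0.1, -3.8]
width: 33.4
finger_force: 30.0
```

Request:
{"fn": "move_arm", "kwargs": {"plan": [[0, 0, 0.02, 0, 0, 0], [0, 0, 0.02, 0, 0, 0], [0, 0, 0.01, 0, 0, 0], [0, 0, 0, 0, 0, 0]]}}

```text
time_s: 19.77
tool_pos: [467.7, -12.0, 60.1]
tcp_rot: [-2.246, -2.196, -0.001]
wrist_force: [-3.3, -0.0, 15.4]
width: 33.3
finger_force: 30.0
```

Request:
{"fn": "move_arm", "kwargs": {"plan": [[0, 0, 0, 0, 0, 0], [0, 0, 0, 0, 0, 0], [0, 0, 0, 0, 0, 0], [0, 0, 0, 0, 0, 0], [0, 0, 0, 0, 0, 0], [0, 0, 0, 0, 0, 0], [0, 0, 0, 0, 0, 0], [0, 0, -0.7, 0, 0, 0], [0, 0, -0.8, 0, 0, 0], [0, 0, -0.75, 0, 0, 0]], "grip": 94}}

```text
time_s: 20.6
tool_pos: [466.9, -12.7, 150.4]
tcp_rot: [-2.247, -2.195, 0.003]
wrist_force: [0.2, 0.5, 0.4]
width: 93.3
finger_force: 0.0
```

```bash
python3 - <<'E'
from h import *
c=snap('wrist','w10'); plate(c,48,(467,-12),4,75);plate(c,58,(467,-12),3,30); delta([618.4,183,150],33.83)
C=cloud(c); m=(c['depth']>0)&(abs(C[...,2]-47.5)<3)&(np.hypot(C[...,0]-467,C[...,1]+12)<75)&(abs(C[...,0]-467)<14)
P=C[m]; A=np.c_[P[:,:2]-[467,-12],np.ones(len(P))]; print(np.linalg.lstsq(A,P[:,2],rcond=None)[0])
E
```

```text
rect c [466.97 -13.52] size [118.8  33.9] ang 88.88 n 3734 medz 47.39
rect c [467.17 -12.83] size [25.  24.2] ang 88.76 n 609 medz 57.54
tcp [469.4 -13.  155.1] yaw_y -1.41 z [ 4.2e-03  7.0e-04 -1.0e+00] t 20.65 j7 0.09
 shift units [4.99  3.603 0.146]
 turn units [ 4.900e-02  6.000e-03 -7.047e+00]  shift after turn [1.996 5.822 0.127]
[ 9.59478487e-04 -2.64881379e-04  4.73832184e+01]
```

Request:
{"fn": "move_arm", "kwargs": {"plan": [[0.713, 0.515, 0, 0, 0, 0], [0.713, 0.515, 0, 0, 0, 0], [0.713, 0.515, 0, 0, 0, 0], [0.713, 0.515, 0, 0, 0, 0], [0.713, 0.515, 0, 0, 0, 0], [0.713, 0.515, 0, 0, 0, 0], [0.713, 0.515, 0, 0, 0, 0], [0, 0, 0, 0, 0, -1], [0, 0, 0, 0, 0, -1], [0, 0, 0, 0, 0, -1]]}}

```text
time_s: 21.48
tool_pos: [616.1, 184.8, 148.8]
tcp_rot: [1.934, 2.476, -0.002]
wrist_force: [0.3, 0.4, -0.9]
width: 94.0
finger_force: 0.0
```

Request:
{"fn": "move_arm", "kwargs": {"plan": [[0, 0, 0, 0, 0, -1], [0, 0, 0, 0, 0, -1], [0, 0, 0, 0, 0, -1], [0, 0, 0, 0, 0, -1], [0, 0, 0, 0, 0, 0], [0, 0, 0, 0, 0, 0]]}}

```text
time_s: 21.98
tool_pos: [616.1, 184.2, 149.4]
tcp_rot: [-1.486, -2.768, 0.0]
wrist_force: [-0.0, 0.1, -0.5]
width: 93.6
finger_force: 0.0
```

```bash
python3 - <<'E'
from h import *
c=snap('wrist','w11'); m,r=plate(c,14,(618,183),3,80)
a=r[2] if r[1][0]>r[1][1] else r[2]-90
delta([r[0][0],r[0][1],24.5],a-90)
E
```

```text
rect c [618.72 179.92] size [ 49.9 123.6] ang 34.05 n 4431 medz 13.39
tcp [616.1 184.2 149.4] yaw_y 33.52 z [-1.e-04 -1.e-04 -1.e+00] t 22.03 j7 0.43
 shift units [-1.260e-01 -3.000e-03  3.123e+00]
 turn units [-0.002 -0.    -0.105]  shift after turn [-0.126 -0.005  3.123]
```

View pics/w11.png

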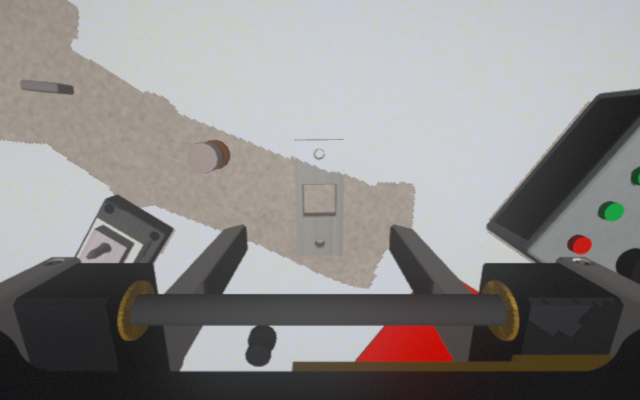

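The cover lies at (319,198) with its window at (319,200) and holes at (319,154) and (319,243). The jar at (208,155) and the loupe at (260,345) are clear.

Request:
{"fn": "move_arm", "kwargs": {"plan": [[-0.126, 0.01, 0.4, 0, 0, -0.1], [0, 0, 0.6, 0, 0, 0], [0, 0, 0.6, 0, 0, 0], [0, 0, 0.6, 0, 0, 0], [0, 0, 0.4, 0, 0, 0], [0, 0, 0.3, 0, 0, 0], [0, 0, 0.15, 0, 0, 0], [0, 0, 0.07, 0, 0, 0], [0, 0, 0, 0, 0, 0]]}}

```text
time_s: 22.78
tool_pos: [619.4, 180.3, 24.8]
tcp_rot: [1.47, 2.776, -0.0]
wrist_force: [0.5, -0.5, -0.3]
width: 93.7
finger_force: 0.0
```

Request:
{"fn": "move_arm", "kwargs": {"plan": [[0, 0, 0, 0, 0, 0], [0, 0, 0, 0, 0, 0], [0, 0, 0, 0, 0, 0], [0, 0, 0, 0, 0, 0], [0, 0, 0, 0, 0, 0], [0, 0, 0, 0, 0, 0], [0, 0, 0, 0, 0, 0], [0, 0, 0, 0, 0, 0], [0, 0, 0, 0, 0, 0], [0, 0, 0, 0, 0, 0]], "grip": 0, "force": 25}}

```text
time_s: 23.62
tool_pos: [619.3, 180.4, 24.8]
tcp_rot: [1.469, 2.777, 0.0]
wrist_force: [-0.5, -0.2, 2.9]
width: 49.6
finger_force: 25.0
```

Request:
{"fn": "move_arm", "kwargs": {"plan": [[0, 0, -0.3, 0, 0, 0], [0, 0, -0.6, 0, 0, 0], [0, 0, -0.6, 0, 0, 0], [0, 0, -0.6, 0, 0, 0], [0, 0, -0.6, 0, 0, 0], [0, 0, 0, 0, 0, 0], [0, 0, 0, 0, 0, 0]]}}

```text
time_s: 24.2
tool_pos: [619.8, 180.6, 134.5]
tcp_rot: [1.469, 2.775, 0.003]
wrist_force: [-0.2, -0.3, -2.6]
width: 49.2
finger_force: 25.0
```

```bash
python3 - <<'E'
from h import *
c=snap('wrist','w12'); m,Y=held(c,10.5); delta([467.4,-12.1,130],-1.38); print(bot.observe()['wrist_force'],bot.observe()['width'])
E
```

```text
n 9996 x [-62.4 -61.6  60.7  61.3] y [-28.6 -25.4  24.3  28.2] z 10.17
tcp [619.1 180.5 133.1] yaw_y 34.23 z [ 4.e-04  3.e-04 -1.e+00] t 24.25 j7 0.46
 shift units [-1.847 -5.843  0.076]
 turn units [ 5.000e-03 -2.000e-03  7.122e+00]  shift after turn [-4.904 -3.675  0.079]
[-0.33096998 -0.64589553 -1.90475723] 49.87401269480078
```

Request:
{"fn": "move_arm", "kwargs": {"plan": [[0, 0, 0, 0, 0, 1], [0, 0, 0, 0, 0, 1], [0, 0, 0, 0, 0, 1], [0, 0, 0, 0, 0, 1], [0, 0, 0, 0, 0, 1], [0, 0, 0, 0, 0, 1], [0, 0, 0, 0, 0, 1], [0, 0, 0, 0, 0, 0.12], [0, 0, 0, 0, 0, 0]]}}

```text
time_s: 25.0
tool_pos: [618.6, 180.3, 131.7]
tcp_rot: [-2.246, -2.197, 0.003]
wrist_force: [-0.0, -0.9, -1.8]
width: 49.7
finger_force: 25.0
```

Request:
{"fn": "move_arm", "kwargs": {"plan": [[-0.7, -0.525, 0, 0, 0, 0], [-0.7, -0.525, 0, 0, 0, 0], [-0.7, -0.525, 0, 0, 0, 0], [-0.7, -0.525, 0, 0, 0, 0], [-0.7, -0.525, 0, 0, 0, 0], [-0.7, -0.525, 0, 0, 0, 0], [-0.7, -0.525, 0, 0, 0, 0], [0, 0, 0, 0, 0, 0], [0, 0, 0, 0, 0, 0], [0, 0, 0, 0, 0, 0]]}}

```text
time_s: 25.83
tool_pos: [467.8, -11.8, 132.9]
tcp_rot: [2.246, 2.197, 0.001]
wrist_force: [1.0, 0.1, -1.6]
width: 49.7
finger_force: 25.0
```

```bash
python3 - <<'E'
from h import *
delta([467.4,-11.9,90],-1.38)
E
```

```text
tcp [467.8 -11.8 132.9] yaw_y -1.27 z [ 5.e-04  2.e-04 -1.e+00] t 25.83 j7 0.13
 shift units [-0.003 -0.011  1.072]
 turn units [ 0.006 -0.003  0.022]  shift after turn [-0.003 -0.011  1.072]
```

Request:
{"fn": "move_arm", "kwargs": {"plan": [[0, -0.01, 0.3, 0, 0, 0.02], [0, 0, 0.3, 0, 0, 0], [0, 0, 0.2, 0, 0, 0], [0, 0, 0.15, 0, 0, 0], [0, 0, 0.1, 0, 0, 0], [0, 0, 0.02, 0, 0, 0], [0, 0, 0, 0, 0, 0], [0, 0, 0, 0, 0, 0]]}}

```text
time_s: 26.5
tool_pos: [467.4, -12.1, 90.2]
tcp_rot: [2.25, 2.192, 0.0]
wrist_force: [-0.4, 0.6, -0.9]
width: 49.7
finger_force: 25.0
```

```bash
python3 - <<'E'
from h import *
delta([467.4,-11.9,72.5],-1.38); print(bot.observe()['wrist_force'],bot.observe()['wrist_torque'])
c=snap('wrist','w13')
cv2.imwrite('pics/c13.png',cv2.resize(c['color'][100:260,250:390,::-1],None,fx=3.6,fy=3.6,interpolation=cv2.INTER_CUBIC))
E
```

```text
tcp [467.4 -12.1  90.2] yaw_y -1.48 z [ 3.e-04 -1.e-04 -1.e+00] t 26.5 j7 0.21
 shift units [ 0.005 -0.     0.443]
 turn units [ 0.004  0.001 -0.02 ]  shift after turn [0.005 0.    0.443]
[-0.39001158  0.58980919 -0.90301056] [-0.05073207  0.06497037  0.08020238]
```

View pics/c13.png

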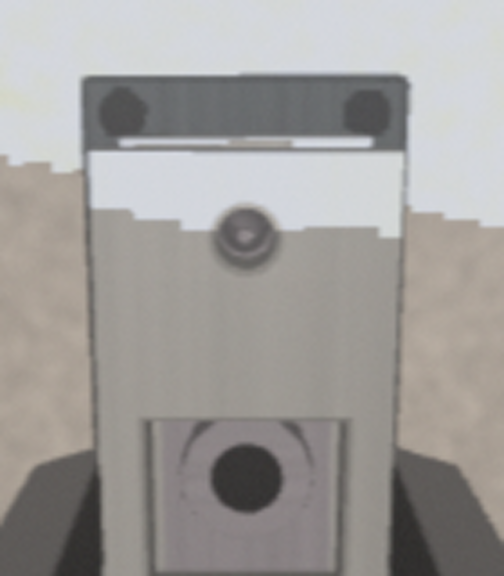

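The pin is in the cover's hole (crop 245,235) and the window is over the boss. Going down.

Request:
{"fn": "move_arm", "kwargs": {"plan": [[0.01, 0, 0.1, 0, 0, 0], [0, 0, 0.1, 0, 0, 0], [0, 0, 0.08, 0, 0, 0], [0, 0, 0.06, 0, 0, 0], [0, 0, 0.04, 0, 0, 0], [0, 0, 0.03, 0, 0, 0], [0, 0, 0.02, 0, 0, 0], [0, 0, 0, 0, 0, 0]]}}

```text
time_s: 27.22
tool_pos: [467.1, -11.7, 72.8]
tcp_rot: [-2.25, -2.192, 0.0]
wrist_force: [0.8, 0.4, -1.5]
width: 49.6
finger_force: 25.0
```

Request:
{"fn": "move_arm", "kwargs": {"plan": [[0, 0, 0.02, 0, 0, 0], [0, 0, 0, 0, 0, 0]]}}

```text
time_s: 27.38
tool_pos: [467.2, -11.7, 72.5]
tcp_rot: [-2.25, -2.192, -0.001]
wrist_force: [-6.4, -0.4, 19.4]
width: 49.8
finger_force: 25.0
```

Contact. Release and rise.

Request:
{"fn": "move_arm", "kwargs": {"plan": [[0, 0, 0, 0, 0, 0], [0, 0, 0, 0, 0, 0], [0, 0, 0, 0, 0, 0], [0, 0, 0, 0, 0, 0], [0, 0, 0, 0, 0, 0], [0, 0, 0, 0, 0, 0], [0, 0, 0, 0, 0, 0], [0, 0, -0.7, 0, 0, 0], [0, 0, -0.7, 0, 0, 0], [0, 0, -0.6, 0, 0, 0]], "grip": 94}}

```text
time_s: 28.22
tool_pos: [466.9, -12.2, 153.0]
tcp_rot: [2.251, 2.191, -0.002]
wrist_force: [0.3, -0.0, 1.0]
width: 94.4
finger_force: 0.0
```

```bash
python3 - <<'E'
from h import *
c=snap('wrist','w14'); plate(c,62,(467,-12),4,75); delta([418,-291,150])
C=cloud(c); m=(c['depth']>0)&(abs(C[...,2]-61.5)<3)&(np.hypot(C[...,0]-467,C[...,1]+12)<70)
P=C[m]; A=np.c_[P[:,:2]-[467,-12],np.ones(len(P))]; print(np.linalg.lstsq(A,P[:,2],rcond=None)[0])
E
```

```text
rect c [466.58 -12.19] size [123.2  49.9] ang 88.43 n 6103 medz 61.36
tcp [468.9 -12.4 156.6] yaw_y -1.58 z [ 3.7e-03  7.0e-04 -1.0e+00] t 28.27 j7 0.09
 shift units [-6.999 -1.08   0.155]
[-1.26319327e-04  1.86054466e-04  6.13361884e+01]
```

Request:
{"fn": "move_arm", "kwargs": {"plan": [[-0.875, -0.135, 0, 0, 0, 0], [-0.875, -0.135, 0, 0, 0, 0], [-0.875, -0.135, 0, 0, 0, 0], [-0.875, -0.135, 0, 0, 0, 0], [-0.875, -0.135, 0, 0, 0, 0], [-0.875, -0.135, 0, 0, 0, 0], [-0.875, -0.135, 0, 0, 0, 0], [-0.875, -0.135, 0, 0, 0, 0], [0, 0, 0, 0, 0, 0], [0, 0, 0, 0, 0, 0]]}}

```text
time_s: 29.1
tool_pos: [415.7, -292.6, 151.9]
tcp_rot: [2.254, 2.187, -0.001]
wrist_force: [0.3, 1.1, -0.0]
width: 93.9
finger_force: 0.0
```

```bash
cat >> h.py <<'E'
def ring(c,h,near):
    C=cloud(c); m=(c['depth']>0)&(abs(C[...,2]-h)<3)&(np.hypot(C[...,0]-near[0],C[...,1]-near[1])<45)
    v,u=np.nonzero(m); X=onz(c,np.c_[u,v],h)[:,:2].astype(np.float32)
    k=cv2.convexHull(X); e=cv2.fitEllipse(k); ce,r=cv2.minEnclosingCircle(X); print('ring',np.round(e[0],2),np.round(e[1],1),np.round(ce,2),round(r,1),X.mean(0).round(2),len(u),np.median(C[m][:,2])); return e[0]
E
python3 - <<'E'
from h import *
c=snap('wrist','w15'); e=ring(c,24,(418,-291)); delta([e[0],e[1],27],-1.38)
E
```

```text
ring [ 416.33 -295.8 ] [54.6 55. ] [ 416.37 -295.89] 27.6 [ 416.31 -295.25] 1672 23.266057099016166
tcp [ 416.3 -290.9  151.8] yaw_y -1.59 z [-4.e-04 -1.e-04 -1.e+00] t 29.15 j7 0.78
 shift units [-0.122  0.006  3.119]
 turn units [-0.005  0.001 -0.041]  shift after turn [-0.122  0.004  3.119]
```

View pics/w15.png

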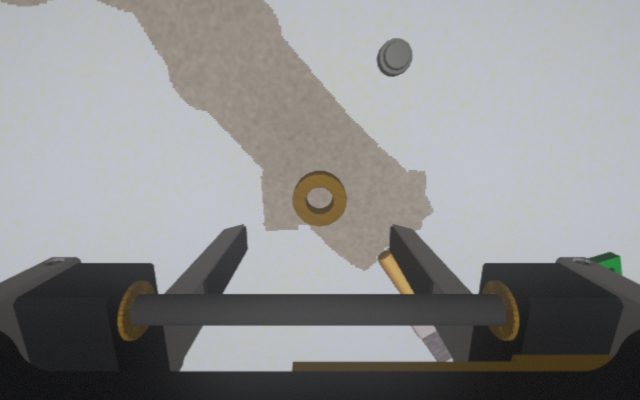

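The ring is at (319,198). The brush handle's end at (385,260) comes near the right finger, so I work out the clearance.

```bash
python3 - <<'E'
from h import *
c=load('w15'); C=cloud(c); hsv=cv2.cvtColor(c['color'],cv2.COLOR_RGB2HSV)
m=(C[...,0]>440)&(abs(C[...,0]-480)<60)&(C[...,1]<-270)&(C[...,1]>-380)&(C[...,2]>3)&(C[...,2]<40)&(c['depth']>0)
P=C[m]; print(len(P),P.min(0),P.max(0)); i=P[:,1].argmax(); print(P[i],P[P[:,0].argmin()])
E
```

```text
368 [ 440.01591057 -379.99979742    3.388022  ] [ 502.75689273 -282.65228592   24.96254322]
[ 440.19533557 -282.65228592   20.28758038] [ 440.01591057 -287.44565257   22.03303911]
```

Request:
{"fn": "move_arm", "kwargs": {"plan": [[-0.122, 0.015, 0.3, 0, 0, -0.04], [0, 0, 0.5, 0, 0, 0], [0, 0, 0.5, 0, 0, 0], [0, 0, 0.5, 0, 0, 0], [0, 0, 0.5, 0, 0, 0], [0, 0, 0.4, 0, 0, 0], [0, 0, 0.25, 0, 0, 0], [0, 0, 0.12, 0, 0, 0], [0, 0, 0.05, 0, 0, 0], [0, 0, 0, 0, 0, 0]], "grip": 72}}

```text
time_s: 29.98
tool_pos: [417.6, -295.1, 27.4]
tcp_rot: [2.245, 2.197, 0.0]
wrist_force: [-0.5, 0.4, 0.7]
width: 72.4
finger_force: 0.0
```

Request:
{"fn": "move_arm", "kwargs": {"plan": [[0, 0, 0, 0, 0, 0], [0, 0, 0, 0, 0, 0], [0, 0, 0, 0, 0, 0], [0, 0, 0, 0, 0, 0], [0, 0, 0, 0, 0, 0], [0, 0, 0, 0, 0, 0]], "grip": 0, "force": 35}}

```text
time_s: 30.48
tool_pos: [417.5, -295.4, 27.7]
tcp_rot: [2.246, 2.196, 0.001]
wrist_force: [-0.8, 1.4, 8.6]
width: 55.2
finger_force: 35.0
```

Request:
{"fn": "move_arm", "kwargs": {"plan": [[0, 0, -0.3, 0, 0, 0], [0, 0, -0.6, 0, 0, 0], [0, 0, -0.6, 0, 0, 0], [0, 0, -0.6, 0, 0, 0], [0, 0, -0.6, 0, 0, 0], [0, 0, 0, 0, 0, 0], [0, 0, 0, 0, 0, 0]]}}

```text
time_s: 31.07
tool_pos: [417.8, -295.2, 136.2]
tcp_rot: [2.244, 2.196, 0.003]
wrist_force: [-0.7, 0.5, -5.3]
width: 55.6
finger_force: 35.0
```

```bash
python3 - <<'E'
from h import *
s=bot.observe(); c=snap('wrist','w16'); ring(c,s['tool_pos'][2]-3,s['tool_pos'][:2]); delta([467.3,-12.2,130],-1.38); print(s['wrist_force'],s['width'])
E
```

```text
ring [ 417.44 -294.27] [53.  79.2] [ 417.27 -288.  ] 39.9 [ 417.34 -293.8 ] 4727 131.70138854286176
tcp [ 417.2 -294.8  135.2] yaw_y -1.25 z [ 7.e-04  3.e-04 -1.e+00] t 31.12 j7 0.83
 shift units [7.091 1.097 0.133]
 turn units [ 0.008 -0.004  0.027]  shift after turn [7.094 1.081 0.13 ]
[-0.68973278  0.46701609 -5.28055056] 55.636772482177044
```

Request:
{"fn": "move_arm", "kwargs": {"plan": [[0.888, 0.135, 0, 0, 0, 0.02], [0.888, 0.135, 0, 0, 0, 0], [0.888, 0.135, 0, 0, 0, 0], [0.888, 0.135, 0, 0, 0, 0], [0.888, 0.135, 0, 0, 0, 0], [0.888, 0.135, 0, 0, 0, 0], [0.888, 0.135, 0, 0, 0, 0], [0.888, 0.135, 0, 0, 0, 0], [0, 0, 0, 0, 0, 0], [0, 0, 0, 0, 0, 0]]}}

```text
time_s: 31.95
tool_pos: [466.6, -10.4, 134.0]
tcp_rot: [-2.243, -2.199, 0.003]
wrist_force: [-0.7, -0.7, -4.1]
width: 56.1
finger_force: 35.0
```

```bash
python3 - <<'E'
from h import *
delta([467.2,-11.7,89.5],-1.38)
E
```

```text
tcp [466.6 -10.4 134. ] yaw_y -1.15 z [-2.e-03 -9.e-04 -1.e+00] t 31.95 j7 0.15
 shift units [-0.031  0.018  1.113]
 turn units [-0.022  0.011  0.046]  shift after turn [-0.032  0.016  1.113]
```

Request:
{"fn": "move_arm", "kwargs": {"plan": [[-0.03, 0.01, 0.3, 0, 0, 0.04], [0, 0, 0.3, 0, 0, 0], [0, 0, 0.2, 0, 0, 0], [0, 0, 0.1, 0, 0, 0], [0, 0, 0.08, 0, 0, 0], [0, 0, 0.06, 0, 0, 0], [0, 0, 0.03, 0, 0, 0], [0, 0, 0, 0, 0, 0], [0, 0, 0, 0, 0, 0]]}}

```text
time_s: 32.7
tool_pos: [467.7, -13.5, 92.6]
tcp_rot: [2.252, 2.19, 0.0]
wrist_force: [0.0, -0.7, -4.5]
width: 55.6
finger_force: 35.0
```

```bash
python3 - <<'E'
from h import *
delta([467.2,-11.7,89.5],-1.38); print(bot.observe()['wrist_force'])
E
```

```text
tcp [467.7 -13.5  92.6] yaw_y -1.58 z [ 4.e-04  0.e+00 -1.e+00] t 32.7 j7 0.24
 shift units [ 0.045 -0.014  0.077]
 turn units [ 0.005 -0.    -0.041]  shift after turn [ 0.045 -0.014  0.077]
[ 0.04146959 -0.72014683 -4.45081093]
```

Request:
{"fn": "move_arm", "kwargs": {"plan": [[0.045, -0.01, 0.03, 0, 0, 0], [0, 0, 0.02, 0, 0, 0], [0, 0, 0.02, 0, 0, 0], [0, 0, 0.01, 0, 0, 0], [0, 0, 0, 0, 0, 0], [0, 0, 0, 0, 0, 0]]}}

```text
time_s: 33.2
tool_pos: [467.3, -11.4, 89.7]
tcp_rot: [-2.251, -2.19, -0.001]
wrist_force: [-6.8, 2.5, 16.6]
width: 55.4
finger_force: 35.0
```

Contact. Open only to 75, then rise.

Request:
{"fn": "move_arm", "kwargs": {"plan": [[0, 0, 0, 0, 0, 0], [0, 0, 0, 0, 0, 0], [0, 0, 0, 0, 0, 0], [0, 0, 0, 0, 0, 0], [0, 0, 0, 0, 0, 0], [0, 0, -0.4, 0, 0, 0], [0, 0, -0.6, 0, 0, 0], [0, 0, -0.8, 0, 0, 0], [0, 0, -0.8, 0, 0, 0], [0, 0, 0, 0, 0, 0]], "grip": 75}}

```text
time_s: 34.03
tool_pos: [469.5, -12.1, 197.6]
tcp_rot: [2.251, 2.188, 0.009]
wrist_force: [2.0, 0.2, 0.6]
width: 75.0
finger_force: 0.0
```

```bash
python3 - <<'E'
from h import *
s=bot.observe(); print(s['tool_pos'],s['wrist_force'],s['width'])
c=snap('wrist','w17'); ring(c,86,(467,-12)); plate(c,62,(467,-12),3,75)
t=snap('top','top1'); sd=snap('side','side1')
for n,h,p in [('cap',20,(493,-158)),('jar',42,(503,153)),('loupe',34,(654,-3))]: print(n); plate(t,h,p,9,30)
a=cv2.resize(c['color'][100:320,200:450,::-1],(400,352)); b=cv2.resize(sd['color'][100:320,170:420,::-1],(400,352)); cv2.imwrite('pics/f.png',np.hstack([a,b]))
E
```

```text
[469.48360045 -12.07706085 197.61714351] [2.01159528 0.15081992 0.56284485] 74.97901621021022
ring [466.69 -11.76] [54.6 55.1] [466.58 -11.74] 27.7 [466.56 -11.18] 1878 85.28607503051003
rect c [467.59  26.88] size [44.9 49.9] ang 88.42 n 1887 medz 61.38
cap
rect c [ 488.9  -157.76] size [25. 28.] ang 1.47 n 81 medz 17.33
jar
rect c [504.2  162.49] size [24.5 24.4] ang 2.08 n 81 medz 41.34
loupe
rect c [658.65  -1.65] size [25.  27.8] ang 38.85 n 80 medz 32.85
```

View pics/f.png

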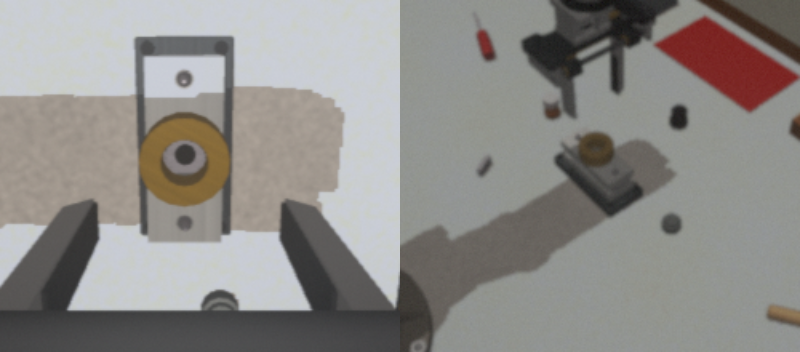

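The stack is down, with the ring centred at (184,160) in the left panel. Measured, it is at (466.6, -11.8) against the cover's centre at (466.6, -12.2), and flat. All three bystanders still stand where they were.

```bash
python3 -c "
from bench import bot
print(bot.finish_job())"
```

```text
the job is handed in; nothing more can be done
None
```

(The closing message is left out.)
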